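# Stack the big sockets into a pyramid in the rack

### The arm

A 6-joint arm with a two-finger parallel gripper is mounted at the origin on the work surface. World frame = base frame: x ahead of the robot, y to its left, z up, the work surface at z = 0. Lengths are in m, angles in rad, forces in N, time in s.
With the tool pointing down it reaches from about 0.225 to 0.725 m from the base axis. Payload 3.1 kg.
Tool frame: the origin (TCP) lies at the very end of the fingers, on their centre line; the grasp point (between the pads) lies bot.grip_point_offset behind it (bot.grip_point_offset is the distance from the TCP to the grasp point, in m); z points along the fingers, y is the line along which they close (so a half turn about z gives the same grasp; the last joint's range is limited). The gripper opens to 85 mm and grips with 20 to 120 N. Pads are 22 mm wide; open, the fingers measure 114 mm over their backs; the gripper's body (76 mm by 85 mm) begins 54 mm behind the grasp point. The pads swing forward as they close: fully open they stand 13 mm farther back than shut.
Start: joints at [1.029, 0.048, 0.099, 1.622, 0, 1.443], TCP at [0.211, 0.481, 0.231] pointing down, gripper open.
Joint ranges: [-2.91, 2.91], [-0.99, 1.94], [-1.21, 1.42], [-2.12, 2.29], [-1.49, 1.47], [-3.14, 3.14]. Speed limits (rad/s): [2.79, 2.79, 3.14, 3.14, 3.14, 3.14].

### API

Orientations are given as a unit quaternion [x, y, z, w].
In Python, from rig import bot gives the robot as it stands.
- The arm moves only by the tool step_arm, never from a script. Its argument "rows" is a list of rows, each a list of 2 entries, a list of its own where there are three numbers: the shift along the tool's x, y, z normalised to -1 to 1, where 1 is 100 mm, then the turn about the tool's z normalised to -1 to 1, where 1 is 90 degrees. In form: [[[tx, ty, tz], roll], ...]. A call has exactly 5 rows; each row is the pose to reach, as a shift and turn from the pose commanded when the call began, along the tool's axes at that moment; what a row does not reach only later rows make up. A row lasts 1/10 s, in which the tool goes at most 50 mm and 8.59 degrees, less where a joint would pass 70% of its speed; a pose out of reach is approached as far as the arm can. A call with a number of a shift or a turn outside -1 to 1 is refused whole. A call with a gripper value outside its range is refused whole. "fingers" is the opening, from 0 (shut) to 1 (fully open), set as the call begins (left out, the last holds). The fingers move at their own pace and stop on an object; the grip force is fixed at half the most. Time passes only in rows, so rows that repeat a pose let the fingers close, or fill a call up. It gives the time, the measured TCP pose, the force, the opening and the grip force at its end, in the units of the state.
- bot.get_state(): the state, without advancing time (a new reading comes with each control period).
- bot.grab_frame(name): name is "side" or "top"; returns the picture (400x640x3 uint8, red, green, blue); there is no depth.
- bot.calibration(name): a dict with "vertical_fov" (degrees; the focal length in pixels is half the picture's height over the tangent of half this angle, whatever the lens; pixels are square), "cx", "cy" (the principal point, pixels), "k1" (the pictures are not rectified: a ray, as slopes to the right and down, at radius r is drawn at 1 + k1 r^2 times it, then the intrinsics apply), "cam_to_world" (4x4, takes a point from camera to world coordinates). Camera axes: x right, y up, looking along -z (the intrinsics and any distortion apply to the point x, -y, -z); pixel columns grow to the right and rows downward; lengths in m; the calibration is good to about 2 mm. A picture is of the moment at which its call begins. calibration takes no time and is no camera call.
- bot.sign_off(): hands the job in; it is judged then, once.
Trained networks look in the newest picture that a camera, given by its name, has taken for a name from the list of things; names that differ only in an ending like _2 or _b are one class to them, and where a whole thing is asked for, a point or a joint stands for the part that bears it (a point fixed in the world has none). Each returns a list of dicts, best first, with "confidence" (0 to 1); they miss things now and then, are a little off and sometimes report something else, mostly with a low value. They report only what shows in the picture. A call takes as long as a camera call.
- bot.spot_in(label, camera): "uv" ([column, row] in pixels, amid what is visible of it).
- bot.regions_of(label, camera): "pixels" (400x640 bool, what is visible of it) and "uv" ([column, row] in pixels, amid what is visible of it).
- bot.mark_of(label, camera): "uv" ([column, row] in pixels: a listed point, or the origin of a listed thing).
The state is a dict: "t": time; "joints": joint angles; "joint_vel": joint speeds; "joint_torque": joint torques, N m; "ee_pos": TCP position; "eef_rot": TCP orientation; "wrist_force": force on the tool from outside, world axes, zero at the start; "ft_torque": the same for the moment, N m; "opening": finger opening in m; "finger_force": force on a finger pad.
Only numpy, scipy, OpenCV 4.12 (cv2) and the standard library are available. Lean on these libraries where they do the work, as an engineer would, in place of code of your own. Each camera call takes 0.05 s, during which the arm holds its last target. There are 200 camera calls.

### The job

First lift the ratchet off the row of sockets in the red rack and lay it flat in the aluminium parts tray. Then stack the three big sockets from the foam liner on that row as a pyramid, all lying parallel with their ends about flush: two saddled in the two gaps of the bottom row and the third in the gap between those two. Keep the bottom row in the rack, and leave the small socket, the tape and the jar alone.

Things in the scene. Friction and masses are not known exactly. Their poses are not given: they have to be found in the camera images.
- rack: red sheet-metal socket rack, fixed: floor 64 mm (x) by 138 mm (y), 4 mm thick, with an 8 mm wide, 26 mm high rail along each of its two y sides (inner width 121.6 mm) and both x ends open. Origin at the centre of its underside, z up; sockets in it lie along its x, side by side along its y
- base_0: steel socket lying in the rack's bottom row (-y end of the row): 40 mm diameter, 56 mm long, about 0.28 kg; flat ends; origin at its middle on the axis, x along the axis (y and z turn if it rolls). Pitch in the row 40.5 mm. Axis heights above the rack's origin: bottom row 24, saddled in a gap 58.5, top 93 mm
- base_1: steel socket lying in the rack's bottom row (middle of the row): 40 mm diameter, 56 mm long, about 0.28 kg; flat ends; origin at its middle on the axis, x along the axis (y and z turn if it rolls). Pitch in the row 40.5 mm. Axis heights above the rack's origin: bottom row 24, saddled in a gap 58.5, top 93 mm
- base_2: steel socket lying in the rack's bottom row (+y end of the row): 40 mm diameter, 56 mm long, about 0.28 kg; flat ends; origin at its middle on the axis, x along the axis (y and z turn if it rolls). Pitch in the row 40.5 mm. Axis heights above the rack's origin: bottom row 24, saddled in a gap 58.5, top 93 mm
- socket_a: steel socket, same as those in the rack, lying in a groove of the foam liner, parallel to the foam's x: 40 mm diameter, 56 mm long, about 0.28 kg; flat ends; origin at its middle on the axis, x along the axis (y and z turn if it rolls)
- socket_b: steel socket, same as those in the rack, lying in a groove of the foam liner, parallel to the foam's x: 40 mm diameter, 56 mm long, about 0.28 kg; flat ends; origin at its middle on the axis, x along the axis (y and z turn if it rolls)
- socket_c: steel socket, same as those in the rack, lying in a groove of the foam liner, parallel to the foam's x: 40 mm diameter, 56 mm long, about 0.28 kg; flat ends; origin at its middle on the axis, x along the axis (y and z turn if it rolls)
- foam: black foam liner strip, fixed, 46 mm (x) by 190 mm (y): 12 mm thick under the sockets, with 18 mm high ribs between the three grooves; grooves run along its x, 58 mm apart along y; the sockets overhang its x sides by 5 mm. Origin at the centre of its underside
- ratchet: steel ratchet wrench lying flat across the tops of the rack's bottom row, about along the rack's y. x runs along the handle to the head; origin on the underside, under its centre of mass. Handle 16 mm wide, 14 mm high, from x = -100 to +50 mm; round head 34 mm across, 20 mm high, at x = +60 mm with a 12 mm square drive up to z = 32 mm; 0.32 kg
- tray: open aluminium parts tray, fixed and empty, 130 mm (x) by 220 mm (y), walls 3 mm thick and 25 mm high; origin at the centre of its underside, inner floor about 3 mm above it
- small_socket: bystander: smaller socket, 26 mm diameter, 50 mm tall, standing upright; origin under its foot
- tape: bystander: black roll of tape lying flat, 90 mm across, 20 mm high; origin at the centre of its underside
- grease_jar: bystander: white jar with steel cap, 64 mm across, 75 mm high; origin at the centre of its underside

How it is judged:
On the way, in this order (a step that is already met when the one before it is completed fails the run):
1. the ratchet lies in the parts tray (x of ratchet in the frame of tray between -0.055 and 0.055 m and y of ratchet in the frame of tray between -0.1 and 0.1 m and z of ratchet in the frame of tray below 0.032 m and angle between ratchet's own x axis and vertical between 1.45 and 1.69 rad and linear speed of ratchet below 0.03 m/s), for 0.2 s.
2. two of the sockets from the foam lie in the two gaps of the bottom row ((((x of socket_a in the frame of rack between -0.016 and 0.016 m and angle between the x axis of socket_a and the x axis of rack, either way round below 0.2 rad and ((y of socket_a in the frame of rack between -0.0283 and -0.0123 m and z of socket_a in the frame of rack between 0.0534 and 0.0634 m) or (y of socket_a in the frame of rack between 0.0123 and 0.0283 m and z of socket_a in the frame of rack between 0.0534 and 0.0634 m))) and (x of socket_b in the frame of rack between -0.016 and 0.016 m and angle between the x axis of socket_b and the x axis of rack, either way round below 0.2 rad and ((y of socket_b in the frame of rack between -0.0283 and -0.0123 m and z of socket_b in the frame of rack between 0.0534 and 0.0634 m) or (y of socket_b in the frame of rack between 0.0123 and 0.0283 m and z of socket_b in the frame of rack between 0.0534 and 0.0634 m)))) or ((x of socket_a in the frame of rack between -0.016 and 0.016 m and angle between the x axis of socket_a and the x axis of rack, either way round below 0.2 rad and ((y of socket_a in the frame of rack between -0.0283 and -0.0123 m and z of socket_a in the frame of rack between 0.0534 and 0.0634 m) or (y of socket_a in the frame of rack between 0.0123 and 0.0283 m and z of socket_a in the frame of rack between 0.0534 and 0.0634 m))) and (x of socket_c in the frame of rack between -0.016 and 0.016 m and angle between the x axis of socket_c and the x axis of rack, either way round below 0.2 rad and ((y of socket_c in the frame of rack between -0.0283 and -0.0123 m and z of socket_c in the frame of rack between 0.0534 and 0.0634 m) or (y of socket_c in the frame of rack between 0.0123 and 0.0283 m and z of socket_c in the frame of rack between 0.0534 and 0.0634 m)))) or ((x of socket_b in the frame of rack between -0.016 and 0.016 m and angle between the x axis of socket_b and the x axis of rack, either way round below 0.2 rad and ((y of socket_b in the frame of rack between -0.0283 and -0.0123 m and z of socket_b in the frame of rack between 0.0534 and 0.0634 m) or (y of socket_b in the frame of rack between 0.0123 and 0.0283 m and z of socket_b in the frame of rack between 0.0534 and 0.0634 m))) and (x of socket_c in the frame of rack between -0.016 and 0.016 m and angle between the x axis of socket_c and the x axis of rack, either way round below 0.2 rad and ((y of socket_c in the frame of rack between -0.0283 and -0.0123 m and z of socket_c in the frame of rack between 0.0534 and 0.0634 m) or (y of socket_c in the frame of rack between 0.0123 and 0.0283 m and z of socket_c in the frame of rack between 0.0534 and 0.0634 m)))))), for 0.2 s.
At the end, for the whole second after the job is handed in: Ratchet level in the tray (centre within 55 x 100 mm of the tray's). Bottom row still in the rack; foam sockets in its two gaps and one on top, each within 8 mm sideways, 5 mm in height; all six within 16 mm of the rack's middle along its x, within 0.2 rad of it. All at rest (all of step 1 and x of base_0 in the frame of rack between -0.016 and 0.016 m and z of each of base_0, base_1, base_2 in the frame of rack below 0.03 m and angle between the x axis of each of base_0, base_1, base_2, socket_a, socket_b, socket_c and the x axis of rack, either way round below 0.2 rad and x of base_1 in the frame of rack between -0.016 and 0.016 m and x of base_2 in the frame of rack between -0.016 and 0.016 m and x of socket_a in the frame of rack between -0.016 and 0.016 m and linear speed of each of socket_a, socket_b, socket_c below 0.02 m/s and ((y of socket_a in the frame of rack between -0.0283 and -0.0123 m and z of socket_a in the frame of rack between 0.0534 and 0.0634 m) or (y of socket_a in the frame of rack between 0.0123 and 0.0283 m and z of socket_a in the frame of rack between 0.0534 and 0.0634 m) or (y of socket_a in the frame of rack between -0.008 and 0.008 m and z of socket_a in the frame of rack between 0.088 and 0.098 m)) and x of socket_b in the frame of rack between -0.016 and 0.016 m and ((y of socket_b in the frame of rack between -0.0283 and -0.0123 m and z of socket_b in the frame of rack between 0.0534 and 0.0634 m) or (y of socket_b in the frame of rack between 0.0123 and 0.0283 m and z of socket_b in the frame of rack between 0.0534 and 0.0634 m) or (y of socket_b in the frame of rack between -0.008 and 0.008 m and z of socket_b in the frame of rack between 0.088 and 0.098 m)) and x of socket_c in the frame of rack between -0.016 and 0.016 m and ((y of socket_c in the frame of rack between -0.0283 and -0.0123 m and z of socket_c in the frame of rack between 0.0534 and 0.0634 m) or (y of socket_c in the frame of rack between 0.0123 and 0.0283 m and z of socket_c in the frame of rack between 0.0534 and 0.0634 m) or (y of socket_c in the frame of rack between -0.008 and 0.008 m and z of socket_c in the frame of rack between 0.088 and 0.098 m))); the robot touches nothing.
It fails at once if the small socket is moved by more than 25 mm (distance of small_socket from where it was at the start of the episode above 0.025 m).
It fails at once if the tape is moved by more than 25 mm (distance of tape from where it was at the start of the episode above 0.025 m).
It fails at once if the grease jar is moved by more than 25 mm (distance of grease_jar from where it was at the start of the episode above 0.025 m).
It fails at once if a bottom-row socket is lifted out of the row (z of any of base_0, base_1, base_2 in the frame of rack above 0.045 m).
It also fails if it takes over 69 s, if anything falls off the work surface, if the arm or the gripper's body presses on something with over 40 N, if the wrist force passes 120 N, or if a joint passes its speed limit or range.

## Working session

There is one attempt and no reset: what is moved stays moved. The work goes in short steps, Python scripts to look and compute and a tool call to move; the robot and the scene stay as the last step left them, time stands still between calls to the robot, and variables do not carry over. Pictures are saved under pics/ and viewed, at most 10 in all, crops included, and the job is handed in when it is done.

Besides the shell and the picture viewer there is one more tool, called after "Emit:" as name([rows], argument=value, ...), one row to a line, values as JSON. step_arm: Moves the arm, as the interface text tells. Scaled input: -1 to 1 covers 100 mm each way for a shift and 90 degrees each way for a turn. Its arguments: {"type":"object","properties":{"rows":{"type":"array","items":{"type":"array"}},"fingers":{"type":"number"}},"required":["rows"]}

```bash
mkdir -p pics
cat > h.py <<'E'
import numpy as np, cv2
from rig import bot
def cal(n):
    c=bot.calibration(n); f=200/np.tan(np.radians(c["vertical_fov"])/2)
    return f,c["cx"],c["cy"],c["k1"],np.array(c["cam_to_world"])
def ray(n,uv):
    f,cx,cy,k,T=cal(n); d=np.array([(uv[0]-cx)/f,(uv[1]-cy)/f]); s=d.copy()
    for _ in range(30): s=d/(1+k*(s@s))
    v=T[:3,:3]@np.array([s[0],-s[1],-1]); return T[:3,3],v/np.linalg.norm(v)
def proj(n,p):
    f,cx,cy,k,T=cal(n); q=np.linalg.inv(T)@np.append(p,1); s=np.array([q[0],-q[1]])/-q[2]
    s=s*(1+k*(s@s)); return s*f+[cx,cy]
def atz(n,uv,z):
    o,v=ray(n,uv); return o+v*(z-o[2])/v[2]
def tri(a,b):
    (o1,v1),(o2,v2)=ray("side",a),ray("top",b)
    A=np.stack([v1,-v2],1); t=np.linalg.lstsq(A,o2-o1,rcond=None)[0]
    p,q=o1+v1*t[0],o2+v2*t[1]; return (p+q)/2,np.linalg.norm(p-q)
def shot(n,name):
    im=bot.grab_frame(n); cv2.imwrite(f"pics/{name}.png",im[:,:,::-1]); return im
E
python3 - <<'E'
from h import *
np.set_printoptions(precision=4,suppress=True)
for n in("side","top"):
    shot(n,n+"0"); print(n,cal(n))
s=bot.get_state(); print(s["ee_pos"],s["eef_rot"],s["opening"],s["t"],bot.grip_point_offset)
for l in["rack","base_0","socket_a","foam","ratchet","tray","small_socket","tape","grease_jar"]:
    for n in("side","top"):
        print(l,n,[(np.round(d["uv"],1).tolist(),round(d["confidence"],2)) for d in bot.mark_of(l,n)][:7])
E
```

```text
side (np.float64(452.29928083750826), 320.8527963716342, 201.59938395501246, -0.006750125543752304, array([[-0.9874,  0.0834, -0.1346,  0.4805],
       [-0.1583, -0.5291,  0.8337,  0.8506],
       [-0.0017,  0.8445,  0.5356,  0.5799],
       [ 0.    ,  0.    ,  0.    ,  1.    ]]))
top (np.float64(448.48287540555253), 309.87761731038006, 206.78993930148468, -0.12277013043292596, array([[-0.0027,  0.9956, -0.0939,  0.5093],
       [-0.9998, -0.0043, -0.0171,  0.0099],
       [-0.0174,  0.0938,  0.9954,  1.0846],
       [ 0.    ,  0.    ,  0.    ,  1.    ]]))
[0.2108 0.4802 0.2302] [ 0.2054  0.9787 -0.001  -0.0004] 0.0857580473444687 0.1 0.0187
rack side [([376.4, 216.1], 0.94)]
rack top [([328.6, 254.5], 0.77), ([324.2, 254.7], 0.71)]
base_0 side [([375.7, 219.9], 0.66), ([372.1, 200.5], 0.65), ([377.0, 207.6], 0.48)]
base_0 top [([344.1, 256.5], 0.82), ([324.6, 253.5], 0.81), ([305.9, 256.3], 0.64)]
socket_a side [([379.9, 144.2], 0.66), ([376.6, 153.2], 0.65), ([366.9, 162.0], 0.62), ([289.1, 169.5], 0.54)]
socket_a top [([437.9, 245.1], 0.92), ([461.0, 252.7], 0.81), ([418.0, 238.1], 0.7), ([203.9, 249.2], 0.52)]
foam side [([374.3, 165.4], 0.77)]
foam top [([435.2, 247.3], 0.61), ([327.6, 256.6], 0.46)]
ratchet side [([376.1, 202.4], 0.63)]
ratchet top [([323.0, 256.9], 0.91)]
tray side [([357.4, 310.5], 0.98), ([269.5, 212.4], 0.51), ([376.2, 149.6], 0.23)]
tray top [([203.1, 247.9], 0.68)]
small_socket side [([270.3, 235.7], 0.6)]
small_socket top [([280.3, 163.1], 0.52)]
tape side [([290.5, 170.8], 0.68)]
tape top [([399.1, 158.8], 0.66)]
grease_jar side [([270.6, 214.1], 0.58)]
grease_jar top [([316.8, 154.3], 0.58)]
```

View pics/side0.png

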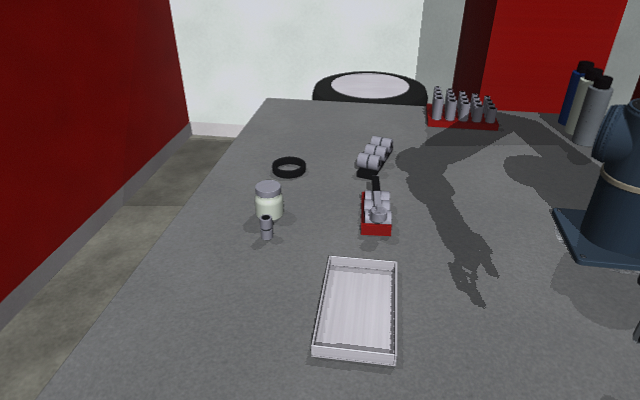

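View pics/top0.png

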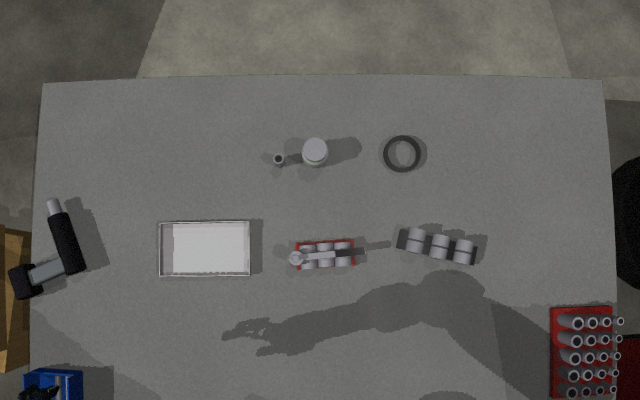

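Run:
```python
from h import *
np.set_printoptions(precision=4,suppress=True)
P=[("rack",(376.4,216.1),(328.6,254.5)),("rat",(376.1,202.4),(323,256.9)),("foam",(374.3,165.4),(435.2,247.3)),("tray",(357.4,310.5),(203.1,247.9)),("sA",(379.9,144.2),(461,252.7)),("sB",(376.6,153.2),(437.9,245.1)),("sC",(366.9,162),(418,238.1)),("small",(270.3,235.7),(280.3,163.1)),("tape",(290.5,170.8),(399.1,158.8)),("jar",(270.6,214.1),(316.8,154.3))]
for n,a,b in P: print(n,*tri(a,b))
for l in["ratchet","rack","foam","tray","socket_a","base_0"]:
  for n in["side","top"]:
    for d in bot.regions_of(l,n)[:5]:
        m=d["pixels"].astype(np.uint8); c=max(cv2.findContours(m,0,2)[0],key=cv2.contourArea)
        r=cv2.minAreaRect(c); print(l,n,round(d["confidence"],2),np.round(d["uv"],1),np.round(cv2.boxPoints(r),1).tolist())
```

```text
rack [ 0.4937 -0.0164 -0.0038] 0.004432265339221402
rat [ 0.4927 -0.0022  0.0422] 0.003298846811435253
foam [ 0.5116 -0.2777 -0.0106] 0.0001987091780911157
tray [0.5098 0.2886 0.002 ] 0.004399512765725549
sA [ 0.4997 -0.3282  0.0316] 0.0030129341972301273
sB [ 0.5121 -0.2739  0.0293] 0.009279547466427528
sC [ 0.532  -0.2279  0.024 ] 0.0034346563206946877
small [0.7154 0.1003 0.001 ] 0.008248039888357565
tape [ 0.7301 -0.1913  0.0001] 0.0017309189926883702
jar [ 0.7382  0.0106 -0.0054] 0.008103319690870383
ratchet side 0.48 [371.2 224.6] [[359.79998779296875, 192.10000610351562], [388.8999938964844, 191.1999969482422], [390.3999938964844, 235.0], [361.20001220703125, 235.89999389648438]]
ratchet top 0.76 [322.3 254.1] [[288.3999938964844, 251.1999969482422], [364.8999938964844, 246.60000610351562], [365.79998779296875, 260.70001220703125], [289.29998779296875, 265.29998779296875]]
ratchet top 0.52 [313.7 151.9] [[301.0, 138.0], [327.0, 138.0], [327.0, 167.0], [301.0, 167.0]]
ratchet top 0.38 [325.6 248.5] [[315.0, 242.0], [332.0, 242.0], [332.0, 252.0], [315.0, 252.0]]
rack side 0.67 
[... 2121 characters left out ...]
ide 0.18 [364.  172.9] [[356.29998779296875, 175.8000030517578], [358.6000061035156, 166.39999389648438], [376.5, 170.89999389648438], [374.20001220703125, 180.3000030517578]]
base_0 top 0.85 [343.4 260.7] [[332.70001220703125, 257.0], [350.70001220703125, 255.1999969482422], [351.70001220703125, 264.79998779296875], [333.70001220703125, 266.6000061035156]]
base_0 top 0.75 [308.7 252.3] [[298.5, 245.1999969482422], [314.79998779296875, 243.39999389648438], [315.70001220703125, 251.6999969482422], [299.3999938964844, 253.5]]
base_0 top 0.74 [326.1 248.1] [[315.29998779296875, 243.0], [331.70001220703125, 241.10000610351562], [332.6000061035156, 249.6999969482422], [316.29998779296875, 251.5]]
```

Run:
```python
import cv2
t=cv2.imread("pics/top0.png");s=cv2.imread("pics/side0.png")
a=cv2.resize(t[225:281,280:490],(798,213),interpolation=3)
b=cv2.resize(s[125:245,345:405],(300,380),interpolation=3) if 0 else cv2.resize(s[125:245,345:405],None,fx=3.1,fy=3.1,interpolation=3)
import numpy as np
o=np.zeros((590,798,3),np.uint8);o[:213]=a;o[215:215+b.shape[0],:b.shape[1]]=b
c=cv2.resize(t[236:272,285:370],None,fx=7,fy=7,interpolation=3);o[230:230+c.shape[0],200:200+c.shape[1]]=c[:,:598]
cv2.imwrite("pics/crop0.png",o)
```

```text
(no output)
```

View pics/crop0.png

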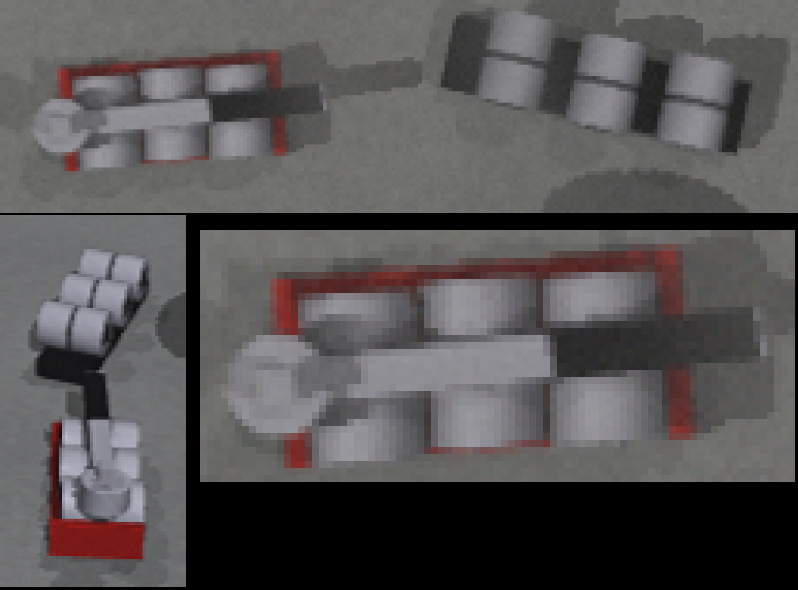

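Run:
```python
from h import *
from scipy.optimize import least_squares, minimize
np.set_printoptions(precision=4,suppress=True)
def Rz(a): c,s=np.cos(a),np.sin(a); return np.array([[c,-s,0],[s,c,0],[0,0,1]])
# rack: +x is away (up in top), +y is left in top
obs=[("top",(32,69,26),(295.3,243.1)),("top",(32,-69,26),(353.6,238.4)),("top",(-32,-69,26),(355.4,265.6)),("top",(-32,69,26),(297.1,269.9)),
("side",(32,69,26),(361.1,223.7)),("side",(-32,69,26),(391.5,224.7)),("side",(-32,69,0),(390.8,235.6)),("side",(32,69,0),(361.1,235.))]
def res(p,ob): return np.concatenate([proj(n,np.array([p[0],p[1],p[3]])+Rz(p[2])@np.array(q)/1000)-u for n,q,u in ob])
for o in(obs,obs[:4]):
    r=least_squares(lambda p:res(p if len(o)>4 else np.append(p[:3],0),o),[.49,-.005,0,0]); print("rack",r.x,np.abs(r.fun).reshape(-1,2).max(1))
rp=r.x
# ratchet: head disc top centre and handle end
print("head top z.07",atz("top",(296.1,258.1),.072),"end z.051",atz("top",(365.4,250.7),.051))
m=[d for d in bot.regions_of("socket_a","top") if d["confidence"]>.4 and d["uv"][0]>380]
def hull(n,p,z):
    pts=[proj(n,np.array([p[0],p[1],z])+Rz(p[2])@np.array([sx*.028,.02*np.cos(t),.02*np.sin(t)])) for sx in(-1,1) for t in np.linspace(0,2*np.pi,16)]
    return cv2.convexHull(np.array(pts,np.float32))
def iou(n,M,p,z):
    S=8; ys,xs=np.nonzero(M); x0,y0=xs.min()-6,ys.min()-6; W,H=xs.max()+7-x0,ys.max()+7-y0
    a=cv2.resize(M[y0:y0+H,x0:x0+W].astype(np.uint8),None,fx=S,fy=S,interpolation=0)
    b=np.zeros_like(a); cv2.fillPoly(b,[((hull(n,p,z)[:,0]-[x0-.5,y0-.5])*S).astype(np.int32)],1)
    return (a&b).sum()/(a|b).sum()
for d in m:
    u=d["uv"]; g=atz("top",u,.032)
    for z in(.032,):
        r=minimize(lambda p:-iou("top",d["pixels"],p,z),[g[0],g[1],-.2],method="Nelder-Mead",options=dict(initial_simplex=[[g[0],g[1],-.2],[g[0]+.005,g[1],-.2],[g[0],g[1]+.005,-.2],[g[0],g[1],-.05]],maxiter=120))
        print("sock",u,r.x,-r.fun)
for d in bot.regions_of("tray","top")[:1]:
    ys,xs=np.nonzero(d["pixels"]); print("tray box",xs.min(),xs.max(),ys.min(),ys.max())
    c=cv2.boxPoints(cv2.minAreaRect(np.argwhere(d["pixels"])[:,::-1].astype(np.float32))); print([atz("top",q,.025)[:2] for q in c])
```

```text
rack [ 0.4958 -0.008   0.0864  0.    ] [0.6659 0.3108 0.4951 1.0583 0.4657 0.6918 0.5072 0.9452]
rack [ 0.4969 -0.008   0.0714  0.    ] [0.2624 0.0863 0.3126 0.1564]
head top z.07 [0.489  0.0586 0.072 ] end z.051 [ 0.5049 -0.0995  0.051 ]
sock [414.5, 239.5] [ 0.5284 -0.2183 -0.2463] 0.9394125288683602Traceback (most recent call last):
  File "<stdin>", line 26, in <module>
    res = _minimize_neldermead(fun, x0, args, callback, bounds=bounds,
                               **options)
    fxr = func(xr)
    fx = function(np.copy(x), *(wrapper_args + args))
  File "<stdin>", line 26, in <lambda>
  File "<stdin>", line 21, in iou
  File "<stdin>", line 16, in hull
  File "h.py", line 11, in proj
    f,cx,cy,k,T=cal(n); q=np.linalg.inv(T)@np.append(p,1); s=np.array([q[0],-q[1]])/-q[2]
                ~~~^^^
  File "h.py", line 4, in cal
    c=bot.calibration(n); f=200/np.tan(np.radians(c["vertical_fov"])/2)
ValueError: time passes only in moves, steps and waits
```

```bash
sed -i 's/^def cal(n):/import functools\n@functools.lru_cache(None)\ndef cal(n):/' h.py
cat >> h.py <<'E'
from scipy.optimize import minimize
def Rz(a): c,s=np.cos(a),np.sin(a); return np.array([[c,-s,0],[s,c,0],[0,0,1]])
def hull(n,p,z):
    pts=[proj(n,np.array([p[0],p[1],z])+Rz(p[2])@np.array([sx*.028,.02*np.cos(t),.02*np.sin(t)])) for sx in(-1,1) for t in np.linspace(0,2*np.pi,16)]
    return cv2.convexHull(np.array(pts,np.float32))
def iou(n,M,p,z):
    S=8; ys,xs=np.nonzero(M); x0,y0=xs.min()-6,ys.min()-6; W,H=xs.max()+7-x0,ys.max()+7-y0
    a=cv2.resize(M[y0:y0+H,x0:x0+W].astype(np.uint8),None,fx=S,fy=S,interpolation=0)
    b=np.zeros_like(a); cv2.fillPoly(b,[((hull(n,p,z)[:,0]-[x0-.5,y0-.5])*S).astype(np.int32)],1)
    return (a&b).sum()/(a|b).sum()
def fit(n,d,z,yaw):
    g=atz(n,d["uv"],z); s=[g[0],g[1],yaw]
    sim=np.array([s]*4)+np.vstack([np.zeros(3),np.diag([.005,.005,.12])])
    r=minimize(lambda p:-iou(n,d["pixels"],p,z),s,method="Nelder-Mead",options=dict(initial_simplex=sim,maxiter=120)); return r.x,-r.fun
E
python3 - <<'E'
from h import *
np.set_printoptions(precision=4,suppress=True)
for n in("top","side"):
  for d in bot.regions_of("socket_a",n):
    p=atz(n,d["uv"],.032)
    if d["confidence"]>.35 and p[1]<-.15 and p[0]<.6: print(n,d["uv"],d["confidence"],*fit(n,d,.032,-.2))
d=bot.regions_of("tray","top")[0]
c=cv2.boxPoints(cv2.minAreaRect(np.argwhere(d["pixels"])[:,::-1].astype(np.float32))); print([atz("top",q,.025)[:2] for q in c])
E
```

```text
top [414.5, 239.5] 0.97 [ 0.5283 -0.2182 -0.2268] 0.9379131000108354
top [438.2, 245.0] 0.86 [ 0.5122 -0.2759 -0.2325] 0.904126733195007
top [460.8, 250.3] 0.55 [ 0.5007 -0.3308 -0.2037] 0.9390575766256087
side [382.8, 142.1] 0.74 [ 0.4973 -0.3361 -0.1428] 0.6447064855165342
side [376.0, 149.8] 0.59 [ 0.51   -0.2775  0.0039] 0.6637853050557845
[array([0.5763, 0.3927]), array([0.5759, 0.1682]), array([0.446 , 0.1673]), array([0.4443, 0.3899])]
```

Emit:
step_arm([
  [[0,0,0],0.095],
  [[0,0,0],0.19],
  [[0,0,0],0.285],
  [[0,0,0],0.38],
  [[0,0,0],0.475],
])

```text
t: 2.3
ee_pos: [0.2111, 0.4807, 0.2313]
eef_rot: [0.551, 0.835, 0.0, -0.0]
wrist_force: [0.1, -0.4, 0.3]
opening: 0.0854
finger_force: 0.0
```

Emit:
step_arm([
  [[-0.2,0,0],0.095],
  [[-0.4,0,0],0.19],
  [[-0.6,0,0],0.197],
  [[-0.8,0,0],0.197],
  [[-1,0,0],0.197],
])

```text
t: 2.8
ee_pos: [0.2513, 0.3883, 0.2314]
eef_rot: [0.67, 0.742, 0.0, 0.0]
wrist_force: [0.3, 0.2, 0.1]
opening: 0.0852
finger_force: 0.0
```

Emit:
step_arm([
  [[-0.16,0.08,0.05],0],
  [[-0.33,0.16,0.1],0],
  [[-0.49,0.25,0.15],0],
  [[-0.66,0.33,0.2],0],
  [[-0.82,0.41,0.26],0],
])

```text
t: 3.3
ee_pos: [0.3006, 0.3109, 0.2054]
eef_rot: [0.67, 0.742, 0.0, 0.0]
wrist_force: [0.0, 0.3, 0.1]
opening: 0.0854
finger_force: 0.0
```

Emit:
step_arm([
  [[-0.16,0.08,0.05],0],
  [[-0.33,0.16,0.1],0],
  [[-0.49,0.25,0.15],0],
  [[-0.66,0.33,0.2],0],
  [[-0.82,0.41,0.26],0],
])

```text
t: 3.8
ee_pos: [0.3497, 0.2335, 0.1793]
eef_rot: [0.67, 0.742, 0.0, 0.0]
wrist_force: [0.4, 0.4, 0.4]
opening: 0.0855
finger_force: 0.0
```

Emit:
step_arm([
  [[-0.16,0.08,0.05],0],
  [[-0.33,0.16,0.1],0],
  [[-0.49,0.25,0.15],0],
  [[-0.66,0.33,0.2],0],
  [[-0.82,0.41,0.26],0],
])

```text
t: 4.3
ee_pos: [0.3988, 0.156, 0.1534]
eef_rot: [0.67, 0.742, 0.0, 0.0]
wrist_force: [0.8, 0.4, -0.1]
opening: 0.0852
finger_force: 0.0
```

Emit:
step_arm([
  [[-0.16,0.08,0.05],0],
  [[-0.33,0.16,0.1],0],
  [[-0.49,0.25,0.15],0],
  [[-0.66,0.33,0.2],0],
  [[-0.82,0.41,0.26],0],
])

```text
t: 4.8
ee_pos: [0.4479, 0.0786, 0.1273]
eef_rot: [0.67, 0.742, 0.0, 0.0]
wrist_force: [-0.2, -0.1, 0.1]
opening: 0.0855
finger_force: 0.0
```

Emit:
step_arm([
  [[-0.2,0.1,0.06],0],
  [[-0.4,0.2,0.13],0],
  [[-0.6,0.3,0.2],0],
  [[-0.82,0.41,0.26],0],
  [[-0.82,0.41,0.26],0],
])

```text
t: 5.3
ee_pos: [0.4972, -0.0002, 0.1003]
eef_rot: [0.672, 0.741, -0.001, 0.0]
wrist_force: [-0.5, 0.5, -0.1]
opening: 0.0858
finger_force: 0.0
```

```bash
cat >> h.py <<'E'
def go(tx,ty,z,yaw_deg=None):
    "shift in tool axes (units of 100 mm) to a world TCP target, and turn (units of 90 deg) to tool-y yaw"
    s=bot.get_state(); x,y,_,_=s["eef_rot"]; n=np.hypot(x,y); x/=n;y/=n
    X=np.array([2*x*x-1,2*x*y]); Y=np.array([2*x*y,2*y*y-1]); d=np.array([tx,ty])-s["ee_pos"][:2]
    yw=np.degrees(np.arctan2(Y[1],Y[0])); t=0 if yaw_deg is None else (yw-yaw_deg)/90
    print("t",round(s["t"],2),"at",np.round(s["ee_pos"],4),"yaw",round(yw,2),"-> shift",np.round([X@d*10,Y@d*10,(s["ee_pos"][2]-z)*10],3),"turn",round(t,3))
E
python3 - <<'E'
from h import *
go(.495,0,.048,5.5)
a=shot("side","s1");b=shot("top","t1")
o=np.zeros((590,798,3),np.uint8)
o[:360,:400]=cv2.resize(a[100:280,290:490],None,fx=2,fy=2)
c=cv2.resize(b[215:295,270:400],None,fx=3,fy=3); o[:240,402:402+390]=c
cv2.imwrite("pics/c1.png",o[:360,:,::-1])
E
```

```text
t 5.3 at [ 4.972e-01 -2.000e-04  1.003e-01] yaw 5.63 -> shift [ 0.004 -0.022  0.523] turn 0.001
```

View pics/c1.png

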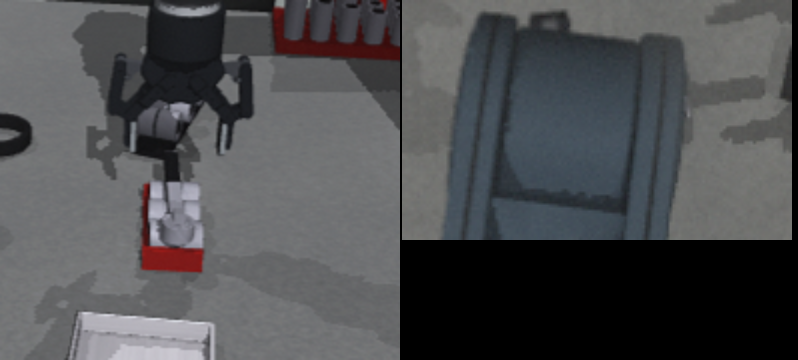

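Emit:
step_arm([
  [[0,-0.02,0.12],0],
  [[0,-0.02,0.26],0],
  [[0,-0.02,0.4],0],
  [[0,-0.02,0.52],0],
  [[0,-0.02,0.52],0],
])

```text
t: 5.9
ee_pos: [0.492, 0.0023, 0.0461]
eef_rot: [0.67, 0.742, -0.002, -0.002]
wrist_force: [-0.8, -0.1, -0.2]
opening: 0.0853
finger_force: 0.0
```

Emit:
step_arm([
  [[0,0,0],0],
  [[0,0,0],0],
  [[0,0,0],0],
  [[0,0,0],0],
  [[0,0,0],0],
], fingers=0)

```text
t: 6.4
ee_pos: [0.495, 0.0016, 0.0502]
eef_rot: [0.67, 0.742, 0.0, 0.001]
wrist_force: [-0.0, -1.0, 2.9]
opening: 0.0139
finger_force: 59.4
```

Emit:
step_arm([
  [[0,0,0],0],
  [[0,0,0],0],
  [[0,0,0],0],
  [[0,0,0],0],
  [[0,0,0],0],
])

```text
t: 6.9
ee_pos: [0.4951, 0.0016, 0.0501]
eef_rot: [0.67, 0.742, 0.0, 0.001]
wrist_force: [-0.0, -0.3, 5.5]
opening: 0.0141
finger_force: 59.2
```

Emit:
step_arm([
  [[0,0,-0.05],0],
  [[0,0,-0.2],0],
  [[0,0,-0.35],0],
  [[0,0,-0.5],0],
  [[0,0,-0.6],0],
])

```text
t: 7.4
ee_pos: [0.494, 0.0018, 0.1092]
eef_rot: [0.67, 0.742, -0.0, -0.001]
wrist_force: [1.4, -0.9, -2.9]
opening: 0.0137
finger_force: 58.7
```

Emit:
step_arm([
  [[0.19,0.03,0],0],
  [[0.38,0.06,0],0],
  [[0.57,0.09,0],0],
  [[0.76,0.12,0],0],
  [[0.95,0.145,0],0],
])

```text
t: 7.9
ee_pos: [0.4985, 0.0983, 0.1082]
eef_rot: [0.67, 0.742, -0.001, -0.001]
wrist_force: [-0.1, -0.0, -2.5]
opening: 0.0143
finger_force: 58.8
```

Emit:
step_arm([
  [[0.19,0.03,0],0],
  [[0.38,0.06,0],0],
  [[0.57,0.09,0],0],
  [[0.76,0.12,0],0],
  [[0.95,0.145,0],0],
])

```text
t: 8.4
ee_pos: [0.5033, 0.1942, 0.108]
eef_rot: [0.67, 0.742, -0.001, -0.001]
wrist_force: [0.7, 1.0, -2.0]
opening: 0.0138
finger_force: 58.8
```

Emit:
step_arm([
  [[0.19,0.03,0],0.01],
  [[0.38,0.06,0],0.02],
  [[0.57,0.09,0],0.04],
  [[0.76,0.12,0],0.05],
  [[0.95,0.145,0],0.06],
])

```text
t: 8.9
ee_pos: [0.5081, 0.2901, 0.1079]
eef_rot: [0.705, 0.709, -0.001, -0.0]
wrist_force: [-0.3, -0.7, -3.5]
opening: 0.0135
finger_force: 58.8
```

Run:
```python
from h import *
go(.511,.290,.011,0)
print(bot.get_state()["opening"])
a=shot("side","s2"); cv2.imwrite("pics/c2.png",cv2.resize(a[150:380,230:480],None,fx=2,fy=2)[:,:,::-1])
```

```text
t 8.9 at [0.5081 0.2901 0.1079] yaw 0.37 -> shift [-0.001  0.029  0.969] turn 0.004
0.013470119482501264
```

View pics/c2.png

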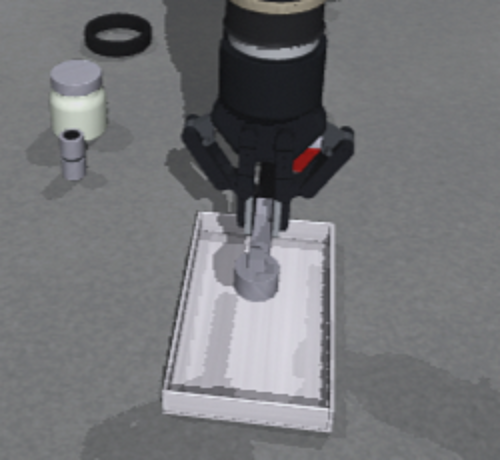

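Emit:
step_arm([
  [[0,0.02,0.25],0],
  [[0,0.02,0.5],0],
  [[0,0.02,0.75],0],
  [[0,0.02,0.9],0],
  [[0,0.02,0.97],0],
])

```text
t: 9.45
ee_pos: [0.5088, 0.2886, 0.0093]
eef_rot: [0.705, 0.71, -0.003, -0.001]
wrist_force: [0.2, -2.2, 3.4]
opening: 0.0135
finger_force: 59.7
```

Emit:
step_arm([
  [[0,0,0],0],
  [[0,0,0],0],
  [[0,0,0.02],0],
  [[0,0,0.02],0],
  [[0,0,0.02],0],
])

```text
t: 9.95
ee_pos: [0.5114, 0.2898, 0.011]
eef_rot: [0.705, 0.71, 0.001, 0.0]
wrist_force: [0.5, 0.6, -3.1]
opening: 0.0135
finger_force: 58.8
```

Emit:
step_arm([
  [[0,0,0.01],0],
  [[0,0,0.02],0],
  [[0,0,0.03],0],
  [[0,0,0.03],0],
  [[0,0,0.03],0],
])

```text
t: 10.45
ee_pos: [0.5113, 0.2897, 0.0092]
eef_rot: [0.705, 0.71, 0.0, 0.0]
wrist_force: [-2.7, -1.7, 6.4]
opening: 0.0138
finger_force: 59.8
```

Emit:
step_arm([
  [[0,0,0],0],
  [[0,0,0],0],
  [[0,0,0],0],
  [[0,0,0],0],
  [[0,0,-0.1],0],
], fingers=0.45)

```text
t: 10.95
ee_pos: [0.5094, 0.289, 0.0157]
eef_rot: [0.705, 0.71, -0.002, -0.001]
wrist_force: [-0.6, 0.4, -0.9]
opening: 0.0382
finger_force: 0.0
```

Emit:
step_arm([
  [[0,0,-0.2],0],
  [[0,0,-0.4],0],
  [[0,0,-0.6],0],
  [[0,0,-0.8],0.07],
  [[0,0,-1],0.153],
])

```text
t: 11.45
ee_pos: [0.5111, 0.2897, 0.119]
eef_rot: [0.786, 0.618, 0.0, 0.0]
wrist_force: [0.6, -0.3, -0.2]
opening: 0.0382
finger_force: 0.0
```

Emit:
step_arm([
  [[-0.2,0.05,0],0],
  [[-0.4,0.1,0],0],
  [[-0.6,0.16,0],0],
  [[-0.8,0.21,0],0],
  [[-0.98,0.27,0],0],
], fingers=1)

```text
t: 11.95
ee_pos: [0.5147, 0.1872, 0.1182]
eef_rot: [0.785, 0.62, 0.0, 0.0]
wrist_force: [-0.9, 0.5, 0.1]
opening: 0.0856
finger_force: 0.0
```

Emit:
step_arm([
  [[-0.2,0.05,0],0],
  [[-0.4,0.1,0],0],
  [[-0.6,0.16,0],0],
  [[-0.8,0.21,0],0],
  [[-0.98,0.27,0],0],
])

```text
t: 12.45
ee_pos: [0.5183, 0.0855, 0.1182]
eef_rot: [0.785, 0.62, 0.0, 0.0]
wrist_force: [0.6, -0.0, -0.4]
opening: 0.0857
finger_force: 0.0
```

Emit:
step_arm([
  [[-0.2,0.05,0],0],
  [[-0.4,0.1,0],0],
  [[-0.6,0.16,0],0],
  [[-0.8,0.21,0],0],
  [[-0.98,0.27,0],0],
])

```text
t: 12.95
ee_pos: [0.5219, -0.0161, 0.1182]
eef_rot: [0.785, 0.62, 0.0, 0.0]
wrist_force: [0.2, -0.5, 0.1]
opening: 0.0853
finger_force: 0.0
```

Emit:
step_arm([
  [[-0.2,0.05,0],0],
  [[-0.4,0.1,0],0],
  [[-0.6,0.16,0],0],
  [[-0.8,0.21,0],0],
  [[-0.98,0.27,0],0],
])

```text
t: 13.45
ee_pos: [0.5256, -0.1178, 0.1182]
eef_rot: [0.785, 0.62, 0.0, 0.0]
wrist_force: [-0.1, 0.1, 0.8]
opening: 0.0855
finger_force: 0.0
```

Emit:
step_arm([
  [[-0.2,0.05,0],0],
  [[-0.4,0.1,0],0],
  [[-0.6,0.16,0],0],
  [[-0.8,0.21,0],0],
  [[-0.98,0.27,0],0],
])

```text
t: 13.95
ee_pos: [0.5292, -0.2195, 0.1181]
eef_rot: [0.785, 0.62, 0.0, 0.0]
wrist_force: [-0.6, -0.3, 0.3]
opening: 0.0854
finger_force: 0.0
```

Run:
```python
from h import *
from scipy.optimize import least_squares
go(.528,-.218,.020,-13.5)
a=shot("side","s3");b=shot("top","t3")
o=np.zeros((590,798,3),np.uint8)
c=cv2.resize(a[120:370,290:430],None,fx=2.3,fy=2.3); o[:575,:322]=c
c=cv2.resize(b[234:274,285:365],None,fx=5.8,fy=5.8); o[:232,326:326+464]=c
c=cv2.resize(b[205:290,150:300],None,fx=3,fy=3); o[240:495,326:776]=c
cv2.imwrite("pics/c3.png",o[:,:,::-1])
```

```text
t 13.95 at [ 0.5292 -0.2195  0.1181] yaw -13.37 -> shift [ 0.012 -0.015  0.981] turn 0.001
```

View pics/c3.png

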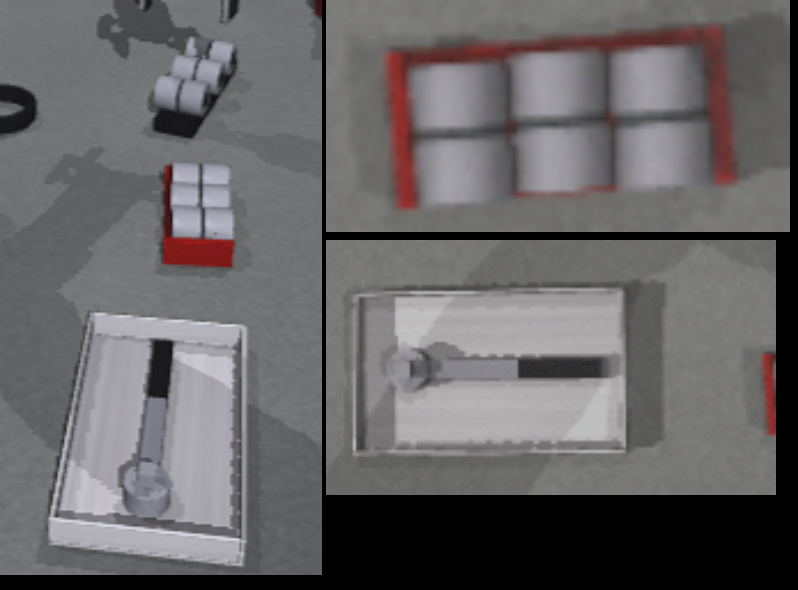

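Emit:
step_arm([
  [[0.01,-0.015,0.3],0],
  [[0.01,-0.015,0.6],0],
  [[0.01,-0.015,0.8],0],
  [[0.01,-0.015,0.98],0],
  [[0.01,-0.015,0.98],0],
])

```text
t: 14.55
ee_pos: [0.5253, -0.2148, 0.0161]
eef_rot: [0.784, 0.62, -0.001, -0.003]
wrist_force: [-0.1, 0.5, 0.3]
opening: 0.0853
finger_force: 0.0
```

Emit:
step_arm([
  [[0,0,0],0],
  [[0,0,0],0],
  [[0,0,0],0],
  [[0,0,0],0],
  [[0,0,0],0],
], fingers=0)

```text
t: 15.05
ee_pos: [0.5293, -0.2176, 0.0215]
eef_rot: [0.785, 0.62, 0.001, 0.002]
wrist_force: [0.7, 0.7, 6.3]
opening: 0.0551
finger_force: 66.6
```

Run:
```python
from h import *
np.set_printoptions(precision=4,suppress=True)
go(.528,-.218,.020,-13.5); s=bot.get_state(); print(s["opening"],s["finger_force"])
for n in("top","side"):
  if n=="side": shot("side","s4")
  else: bot.grab_frame("top")
  for d in bot.regions_of("base_0",n):
    p=atz(n,d["uv"],.024)
    if d["confidence"]>.35 and -.08<p[1]<.07 and p[0]<.6: print(n,d["uv"],round(d["confidence"],2),*fit(n,d,.024,.07))
a=cv2.imread("pics/s4.png"); cv2.imwrite("pics/c4.png",cv2.resize(a[60:200,300:440],None,fx=3,fy=3))
```

```text
t 15.05 at [ 0.5293 -0.2176  0.0215] yaw -13.35 -> shift [-0.007 -0.012  0.015] turn 0.002
0.0551106772558469 66.63122534751892
top [325.6, 257.1] 0.76 [ 0.4968 -0.0079  0.0832] 0.908985831469053
top [344.2, 253.7] 0.68 [ 0.4986 -0.0471  0.097 ] 0.948425963339823
top [306.1, 256.7] 0.66 [0.4928 0.0342 0.0525] 0.9503439695550351
side [371.6, 193.3] 0.78 [ 0.4967 -0.0658  0.1522] 0.5965563200172904
side [377.1, 214.1] 0.76 [0.4908 0.0192 0.0737] 0.6970066412140268
side [378.7, 204.1] 0.59 [ 0.4931 -0.026   0.1837] 0.6022471910112359
```

View pics/c4.png

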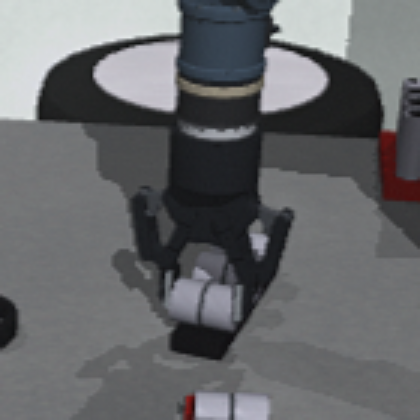

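Emit:
step_arm([
  [[0,0,-0.05],0],
  [[0,0,-0.25],0],
  [[0,0,-0.45],0],
  [[0,0,-0.65],-0.09],
  [[0,0,-0.8],-0.18],
])

```text
t: 15.75
ee_pos: [0.5273, -0.2168, 0.0995]
eef_rot: [0.687, 0.726, -0.0, -0.001]
wrist_force: [-0.8, 0.7, -3.1]
opening: 0.0549
finger_force: 65.7
```

Emit:
step_arm([
  [[0,0,0],-0.015],
  [[0,0,0],-0.015],
  [[0,0,0],-0.015],
  [[0,0,0],-0.015],
  [[0,0,0],-0.015],
])

```text
t: 16.25
ee_pos: [0.5271, -0.2166, 0.098]
eef_rot: [0.681, 0.732, -0.0, -0.001]
wrist_force: [0.4, 0.2, -3.4]
opening: 0.0548
finger_force: 65.8
```

Emit:
step_arm([
  [[0.19,-0.02,0],0],
  [[0.38,-0.04,0],0],
  [[0.57,-0.06,0],0],
  [[0.76,-0.075,0],0],
  [[0.96,-0.085,0],0],
])

```text
t: 16.75
ee_pos: [0.5117, -0.1196, 0.0994]
eef_rot: [0.68, 0.733, 0.0, -0.0]
wrist_force: [-0.3, -0.6, -2.9]
opening: 0.0548
finger_force: 65.7
```

Emit:
step_arm([
  [[0.19,-0.02,0],0],
  [[0.38,-0.04,0],0],
  [[0.6,-0.06,0],0],
  [[0.8,-0.075,0],0],
  [[0.96,-0.085,0],0],
])

```text
t: 17.25
ee_pos: [0.4958, -0.0241, 0.0994]
eef_rot: [0.68, 0.733, 0.0, -0.0]
wrist_force: [1.1, -0.0, -3.3]
opening: 0.0551
finger_force: 65.7
```

Emit:
step_arm([
  [[0,0,0.1],0],
  [[0,0,0.2],0],
  [[0,0,0.3],0],
  [[0,0,0.35],0],
  [[0,0,0.35],0],
])

```text
t: 17.75
ee_pos: [0.4955, -0.027, 0.0625]
eef_rot: [0.681, 0.732, -0.001, -0.001]
wrist_force: [-0.6, 0.5, -3.3]
opening: 0.0549
finger_force: 65.8
```

Run:
```python
from h import *
np.set_printoptions(precision=4,suppress=True)
go(.4982,-.0277,.048,4.2); s=bot.get_state(); print(s["opening"],s["wrist_force"])
a=shot("side","s5")
for d in bot.regions_of("socket_a","side"):
    p=atz("side",d["uv"],.066); 
    if -.08<p[1]<.07: print(d["uv"],round(d["confidence"],2),*fit("side",d,s["ee_pos"][2]+.0105,.07))
```

```text
t 17.75 at [ 0.4955 -0.027   0.0625] yaw 4.14 -> shift [-0.009  0.026  0.145] turn -0.001
0.05489111641107019 [-0.6464  0.5365 -3.2698]
[375.6, 184.1] 0.72 [ 0.4947 -0.0288  0.0481] 0.906714796617534
```

Emit:
step_arm([
  [[-0.005,0.02,0.04],0],
  [[-0.005,0.025,0.08],0],
  [[-0.005,0.025,0.11],0],
  [[-0.005,0.025,0.12],0],
  [[-0.005,0.025,0.12],0],
])

```text
t: 18.35
ee_pos: [0.4991, -0.027, 0.052]
eef_rot: [0.681, 0.732, -0.0, -0.0]
wrist_force: [0.5, -0.2, -3.7]
opening: 0.0551
finger_force: 65.8
```

Emit:
step_arm([
  [[0,0,0.01],0],
  [[0,0,0.015],0],
  [[0,0,0.02],0],
  [[0,0,0.02],0],
  [[0,0,0.02],0],
])

```text
t: 18.85
ee_pos: [0.4994, -0.0271, 0.0503]
eef_rot: [0.681, 0.732, 0.0, 0.0]
wrist_force: [0.4, 0.4, -2.3]
opening: 0.0551
finger_force: 65.8
```

Lower until contact.

Emit:
step_arm([
  [[0,0,0.01],0],
  [[0,0,0.015],0],
  [[0,0,0.02],0],
  [[0,0,0.02],0],
  [[0,0,0.02],0],
])

```text
t: 19.35
ee_pos: [0.4996, -0.0269, 0.049]
eef_rot: [0.681, 0.733, 0.0, 0.0]
wrist_force: [-1.1, 1.6, 2.4]
opening: 0.055
finger_force: 66.3
```

Emit:
step_arm([
  [[0,0,0.005],0],
  [[0,0,0.01],0],
  [[0,0,0.01],0],
  [[0,0,0.01],0],
  [[0,0,0.01],0],
])

```text
t: 19.85
ee_pos: [0.4996, -0.0268, 0.0489]
eef_rot: [0.681, 0.733, 0.0, 0.0]
wrist_force: [-3.0, 2.8, 8.1]
opening: 0.055
finger_force: 67.0
```

Emit:
step_arm([
  [[0,0,0],0],
  [[0,0,0],0],
  [[0,0,0],0],
  [[0,0,0],0],
  [[0,0,0],0],
], fingers=1)

```text
t: 20.35
ee_pos: [0.4993, -0.0271, 0.0471]
eef_rot: [0.681, 0.732, -0.0, -0.0]
wrist_force: [0.2, -0.9, 0.4]
opening: 0.0853
finger_force: 0.0
```

Emit:
step_arm([
  [[0,0,-0.15],0],
  [[0,0,-0.3],0],
  [[0,0,-0.45],0],
  [[0,0,-0.6],0.09],
  [[0,0,-0.7],0.18],
])

```text
t: 20.85
ee_pos: [0.5, -0.0272, 0.1185]
eef_rot: [0.779, 0.627, 0.0, 0.001]
wrist_force: [-1.2, 0.2, 0.2]
opening: 0.0855
finger_force: 0.0
```

Emit:
step_arm([
  [[0,0,0],0.016],
  [[-0.1,0.03,0],0.016],
  [[-0.3,0.09,0],0.016],
  [[-0.55,0.165,0],0.016],
  [[-0.79,0.24,0],0.016],
])

```text
t: 21.35
ee_pos: [0.5057, -0.1105, 0.1159]
eef_rot: [0.784, 0.621, -0.001, -0.001]
wrist_force: [-0.3, -0.7, 0.2]
opening: 0.0853
finger_force: 0.0
```

Emit:
step_arm([
  [[-0.16,0.05,0],0],
  [[-0.32,0.1,0],0],
  [[-0.48,0.14,0],0],
  [[-0.64,0.19,0],0],
  [[-0.79,0.24,0],0],
])

```text
t: 21.85
ee_pos: [0.5114, -0.1929, 0.1173]
eef_rot: [0.785, 0.62, -0.0, -0.0]
wrist_force: [-0.0, -0.3, -0.6]
opening: 0.0854
finger_force: 0.0
```

Emit:
step_arm([
  [[-0.2,0.06,0],0],
  [[-0.4,0.12,0],0],
  [[-0.6,0.18,0],0],
  [[-0.79,0.24,0],0],
  [[-0.79,0.24,0],0],
])

```text
t: 22.35
ee_pos: [0.5164, -0.277, 0.1172]
eef_rot: [0.786, 0.618, -0.0, 0.001]
wrist_force: [-0.1, 0.2, -0.9]
opening: 0.0852
finger_force: 0.0
```

Run:
```python
from h import *
np.set_printoptions(precision=4,suppress=True)
go(.5135,-.2755,.020,-13.5)
a=shot("side","s6");b=shot("top","t6")
for n in("top","side"):
  for d in bot.regions_of("socket_a",n):
    p=atz(n,d["uv"],.058)
    if d["confidence"]>.3 and p[0]<.62:
      h=.0585 if abs(p[1])<.1 else .032
      print(n,d["uv"],round(d["confidence"],2),h,*fit(n,d,h,.07 if h>.05 else -.2))
o=np.zeros((420,798,3),np.uint8)
c=cv2.resize(a[130:250,330:430],None,fx=3.5,fy=3.5); o[:420,:350]=c
c=cv2.resize(b[234:274,285:365],None,fx=5.5,fy=5.5); o[:220,354:794]=c
cv2.imwrite("pics/c6.png",o[:,:,::-1])
```

```text
t 22.35 at [ 0.5164 -0.277   0.1172] yaw -13.59 -> shift [ 0.008 -0.032  0.972] turn -0.001
top [334.9, 252.4] 0.74 0.0585 [ 0.5011 -0.0265  0.0924] 0.9183343866301523
top [438.0, 243.4] 0.63 0.032 [ 0.5133 -0.2761 -0.2141] 0.9410980137702318
side [371.6, 152.2] 0.68 0.032 [ 0.5112 -0.2765  0.0337] 0.8690847946192649
side [373.5, 190.7] 0.66 0.0585 [ 0.4988 -0.0273  0.062 ] 0.9388877972096679
side [381.3, 140.2] 0.5 0.032 [ 0.4973 -0.3451 -0.0296] 0.5755291076525392
```

View pics/c6.png

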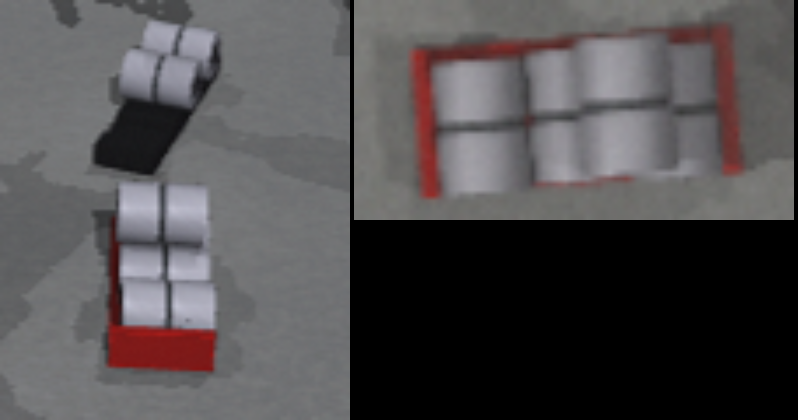

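Emit:
step_arm([
  [[0.01,-0.03,0.3],0],
  [[0.01,-0.03,0.6],0],
  [[0.01,-0.03,0.8],0],
  [[0.01,-0.03,0.97],0],
  [[0.01,-0.03,0.97],0],
])

```text
t: 23.05
ee_pos: [0.5113, -0.2698, 0.017]
eef_rot: [0.785, 0.62, -0.001, -0.003]
wrist_force: [-0.1, 0.3, -1.2]
opening: 0.0852
finger_force: 0.0
```

Emit:
step_arm([
  [[0,0,0],0],
  [[0,0,0],0],
  [[0,0,0],0],
  [[0,0,0],0],
  [[0,0,0],0],
], fingers=0)

```text
t: 23.55
ee_pos: [0.515, -0.2732, 0.0224]
eef_rot: [0.785, 0.62, 0.001, 0.002]
wrist_force: [0.1, 0.4, 5.4]
opening: 0.0548
finger_force: 66.3
```

Emit:
step_arm([
  [[0,0,-0.05],0],
  [[0,0,-0.25],0],
  [[0,0,-0.45],0],
  [[0,0,-0.65],-0.09],
  [[0,0,-0.8],-0.18],
])

```text
t: 24.05
ee_pos: [0.5133, -0.2724, 0.1007]
eef_rot: [0.688, 0.726, -0.0, -0.0]
wrist_force: [0.1, 0.2, -1.8]
opening: 0.0549
finger_force: 65.4
```

Run:
```python
from h import *
go(.4957,.013,.1,4.2); print(bot.get_state()["opening"])
```

```text
t 24.05 at [ 0.5133 -0.2724  0.1007] yaw 3.07 -> shift [ 2.86  -0.023  0.007] turn -0.013
0.05490942725902894
```

Emit:
step_arm([
  [[0,0,-0.02],-0.013],
  [[0,0,-0.05],-0.013],
  [[0,0,-0.08],-0.013],
  [[0,0,-0.1],-0.013],
  [[0,0,-0.1],-0.013],
])

```text
t: 24.55
ee_pos: [0.5134, -0.2723, 0.1098]
eef_rot: [0.683, 0.731, -0.0, -0.0]
wrist_force: [-0.4, -0.3, -2.4]
opening: 0.055
finger_force: 65.5
```

Emit:
step_arm([
  [[0.19,0.003,0],0],
  [[0.38,0.005,0],0],
  [[0.57,0.01,0],0],
  [[0.76,0.01,0],0],
  [[0.95,0.012,0],0],
])

```text
t: 25.05
ee_pos: [0.5081, -0.1754, 0.1103]
eef_rot: [0.682, 0.731, 0.0, -0.0]
wrist_force: [0.2, 0.2, -2.5]
opening: 0.055
finger_force: 65.5
```

Emit:
step_arm([
  [[0.19,0.003,0],0],
  [[0.38,0.005,0],0],
  [[0.57,0.01,0],0],
  [[0.76,0.01,0],0],
  [[0.95,0.012,0],0],
])

```text
t: 25.55
ee_pos: [0.5026, -0.0806, 0.1104]
eef_rot: [0.682, 0.731, 0.0, 0.0]
wrist_force: [-0.5, 0.3, -2.8]
opening: 0.0547
finger_force: 65.5
```

Emit:
step_arm([
  [[0.2,0.003,0],0],
  [[0.45,0.005,0],0],
  [[0.7,0.01,0],0],
  [[0.95,0.012,0],0],
  [[0.95,0.012,0],0],
])

```text
t: 26.05
ee_pos: [0.4967, 0.016, 0.1104]
eef_rot: [0.681, 0.733, 0.001, -0.001]
wrist_force: [0.2, 0.5, -2.5]
opening: 0.0551
finger_force: 65.5
```

Emit:
step_arm([
  [[0,0,0.1],0],
  [[0,0,0.2],0],
  [[0,0,0.3],0],
  [[0,0,0.35],0],
  [[0,0,0.35],0],
])

```text
t: 26.55
ee_pos: [0.4964, 0.0117, 0.0734]
eef_rot: [0.683, 0.731, -0.001, -0.001]
wrist_force: [0.5, -0.0, -2.7]
opening: 0.0551
finger_force: 65.5
```

Run:
```python
from h import *
np.set_printoptions(precision=4,suppress=True)
go(.4957,.013,.049,4.2); s=bot.get_state()
shot("side","s7")
for d in bot.regions_of("socket_a","side"):
    p=atz("side",d["uv"],.08); 
    if -.08<p[1]<.07: print(d["uv"],round(d["confidence"],2),*fit("side",d,s["ee_pos"][2]+.010,.07))
```

```text
t 26.55 at [0.4964 0.0117 0.0734] yaw 3.86 -> shift [ 0.014 -0.006  0.244] turn -0.004
[376.7, 189.3] 0.73 [0.4949 0.008  0.0514] 0.9292561469032057
```

Emit:
step_arm([
  [[0.02,0,0.08],0],
  [[0.035,0,0.14],0],
  [[0.035,0,0.19],0],
  [[0.035,0,0.21],0],
  [[0.035,0,0.21],0],
])

```text
t: 27.15
ee_pos: [0.497, 0.0157, 0.0537]
eef_rot: [0.682, 0.731, -0.0, -0.001]
wrist_force: [0.4, -0.8, -3.3]
opening: 0.0549
finger_force: 65.5
```

Emit:
step_arm([
  [[0,0,0.01],0],
  [[0,0,0.02],0],
  [[0,0,0.02],0],
  [[0,0,0.02],0],
  [[0,0,0.02],0],
])

```text
t: 27.65
ee_pos: [0.4978, 0.0158, 0.0525]
eef_rot: [0.682, 0.731, 0.0, 0.0]
wrist_force: [0.1, 0.5, -1.9]
opening: 0.0548
finger_force: 65.4
```

Emit:
step_arm([
  [[0,0,0.01],0],
  [[0,0,0.02],0],
  [[0,0,0.02],0],
  [[0,0,0.02],0],
  [[0,0,0.02],0],
])

```text
t: 28.15
ee_pos: [0.4977, 0.0158, 0.0504]
eef_rot: [0.682, 0.731, 0.0, -0.0]
wrist_force: [0.7, 2.6, -2.2]
opening: 0.055
finger_force: 65.5
```

Emit:
step_arm([
  [[0,0,0.01],0],
  [[0,0,0.015],0],
  [[0,0,0.015],0],
  [[0,0,0.015],0],
  [[0,0,0.015],0],
])

```text
t: 28.65
ee_pos: [0.4978, 0.0158, 0.0494]
eef_rot: [0.682, 0.731, 0.0, 0.0]
wrist_force: [-1.3, 4.6, 3.6]
opening: 0.0549
finger_force: 66.2
```

Emit:
step_arm([
  [[0.01,0,0],0],
  [[0.015,0,0],0],
  [[0.015,0,0.005],0],
  [[0.015,0,0.01],0],
  [[0.015,0,0.01],0],
])

```text
t: 29.15
ee_pos: [0.4978, 0.0164, 0.0491]
eef_rot: [0.683, 0.731, -0.0, 0.001]
wrist_force: [-2.7, 1.9, 9.0]
opening: 0.0551
finger_force: 66.9
```

Emit:
step_arm([
  [[0,0,0],0],
  [[0,0,0],0],
  [[0,0,0],0],
  [[0,0,0],0],
  [[0,0,0],0],
], fingers=1)

```text
t: 29.65
ee_pos: [0.4972, 0.0169, 0.0474]
eef_rot: [0.683, 0.731, -0.0, -0.0]
wrist_force: [0.3, 0.6, -1.2]
opening: 0.0855
finger_force: 0.0
```

Emit:
step_arm([
  [[0,0,-0.15],0],
  [[0,0,-0.3],0],
  [[0,0,-0.45],0],
  [[0,0,-0.6],0.09],
  [[0,0,-0.72],0.18],
])

```text
t: 30.15
ee_pos: [0.4977, 0.017, 0.1207]
eef_rot: [0.78, 0.625, 0.0, 0.0]
wrist_force: [-0.2, 1.0, 0.2]
opening: 0.0855
finger_force: 0.0
```

Emit:
step_arm([
  [[0,0,0],0.014],
  [[-0.1,0.03,0],0.014],
  [[-0.3,0.08,0],0.014],
  [[-0.57,0.14,0],0.014],
  [[-0.845,0.208,0],0.014],
])

```text
t: 30.65
ee_pos: [0.4989, -0.071, 0.1184]
eef_rot: [0.785, 0.62, -0.001, -0.001]
wrist_force: [0.5, 0.0, 0.8]
opening: 0.0855
finger_force: 0.0
```

Emit:
step_arm([
  [[-0.17,0.04,0],0],
  [[-0.34,0.08,0],0],
  [[-0.51,0.12,0],0],
  [[-0.68,0.16,0],0],
  [[-0.845,0.208,0],0],
])

```text
t: 31.15
ee_pos: [0.4992, -0.1581, 0.1183]
eef_rot: [0.785, 0.619, -0.001, -0.001]
wrist_force: [-0.1, 0.5, -0.0]
opening: 0.0854
finger_force: 0.0
```

Emit:
step_arm([
  [[-0.17,0.04,0],0],
  [[-0.34,0.08,0],0],
  [[-0.51,0.12,0],0],
  [[-0.68,0.16,0],0],
  [[-0.845,0.208,0],0],
])

```text
t: 31.65
ee_pos: [0.5005, -0.2454, 0.1196]
eef_rot: [0.785, 0.619, -0.0, -0.0]
wrist_force: [-0.2, -0.2, -0.3]
opening: 0.0854
finger_force: 0.0
```

Emit:
step_arm([
  [[-0.2,0.05,0],0],
  [[-0.42,0.1,0],0],
  [[-0.64,0.16,0],0],
  [[-0.845,0.208,0],0],
  [[-0.845,0.208,0],0],
])

```text
t: 32.15
ee_pos: [0.5009, -0.3343, 0.1195]
eef_rot: [0.786, 0.618, -0.0, 0.001]
wrist_force: [0.6, 1.0, 0.1]
opening: 0.0853
finger_force: 0.0
```

Run:
```python
from h import *
np.set_printoptions(precision=4,suppress=True)
go(.5,-.3315,.020,-13.5)
a=shot("side","s8");b=shot("top","t8")
for n in("top","side"):
  for d in bot.regions_of("socket_a",n):
    p=atz(n,d["uv"],.058)
    if d["confidence"]>.3 and p[0]<.62:
      h=.0585 if abs(p[1])<.1 else .032
      print(n,d["uv"],round(d["confidence"],2),h,*fit(n,d,h,.07 if h>.05 else -.2))
o=np.zeros((420,798,3),np.uint8)
c=cv2.resize(a[130:250,330:430],None,fx=3.5,fy=3.5); o[:420,:350]=c
c=cv2.resize(b[234:274,285:365],None,fx=5.5,fy=5.5); o[:220,354:794]=c
cv2.imwrite("pics/c8.png",o[:,:,::-1])
```

```text
t 32.15 at [ 0.5009 -0.3343  0.1195] yaw -13.69 -> shift [ 0.025 -0.015  0.995] turn -0.002
top [314.6, 251.2] 0.72 0.0585 [0.5001 0.0152 0.0742] 0.9230580654199061
top [464.5, 252.6] 0.64 0.032 [ 0.5001 -0.3315 -0.2334] 0.9229399149431137
top [333.4, 251.7] 0.58 0.0585 [ 0.5015 -0.026   0.0833] 0.9365732259514016
side [376.4, 201.2] 0.74 0.0585 [0.4957 0.0136 0.0074] 0.9177743235098182
side [379.7, 143.8] 0.62 0.032 [ 0.4993 -0.333  -0.1084] 0.8988815223442482
side [375.5, 187.4] 0.49 0.0585 [ 0.5003 -0.0629  0.0489] 0.5299838579499596
```

View pics/c8.png

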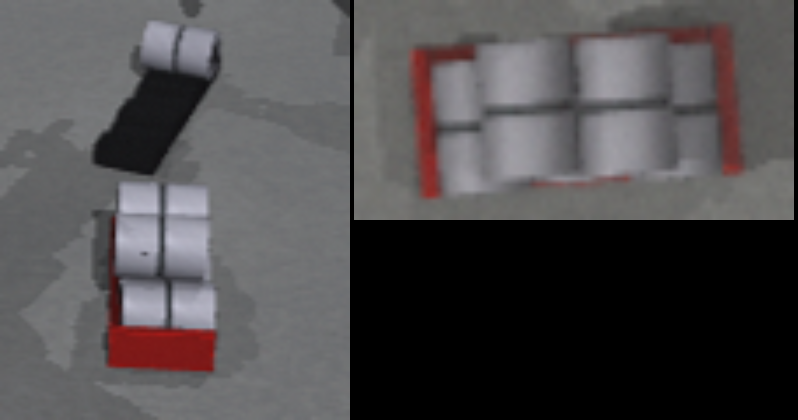

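Emit:
step_arm([
  [[0,-0.015,0.3],0],
  [[0,-0.015,0.6],0],
  [[0,-0.015,0.8],0],
  [[0,-0.015,0.99],0],
  [[0,-0.015,0.99],0],
])

```text
t: 32.85
ee_pos: [0.4974, -0.3276, 0.0172]
eef_rot: [0.785, 0.619, -0.001, -0.004]
wrist_force: [-0.2, 0.1, -0.4]
opening: 0.0859
finger_force: 0.0
```

Emit:
step_arm([
  [[0,0,0],0],
  [[0,0,0],0],
  [[0,0,0],0],
  [[0,0,0],0],
  [[0,0,0],0],
], fingers=0)

```text
t: 33.35
ee_pos: [0.501, -0.3316, 0.0231]
eef_rot: [0.786, 0.619, 0.001, 0.002]
wrist_force: [0.4, -0.1, 5.8]
opening: 0.0549
finger_force: 66.6
```

Emit:
step_arm([
  [[0,0,-0.05],0],
  [[0,0,-0.3],0],
  [[0,0,-0.55],0],
  [[0,0,-0.8],-0.09],
  [[0,0,-1],-0.18],
])

```text
t: 33.85
ee_pos: [0.4991, -0.3304, 0.1212]
eef_rot: [0.688, 0.725, -0.0, -0.001]
wrist_force: [0.4, -0.2, -3.0]
opening: 0.0552
finger_force: 65.7
```

Emit:
step_arm([
  [[0,0,-0.08],-0.014],
  [[0,0,-0.16],-0.014],
  [[0,0,-0.24],-0.014],
  [[0,0,-0.3],-0.014],
  [[0,0,-0.3],-0.014],
])

```text
t: 34.35
ee_pos: [0.4998, -0.3308, 0.1512]
eef_rot: [0.683, 0.731, -0.0, 0.0]
wrist_force: [0.1, 1.3, -2.9]
opening: 0.0548
finger_force: 65.8
```

Run:
```python
from h import *
go(.4985,-.004,.15,4.2); print(bot.get_state()["opening"])
```

```text
t 34.35 at [ 0.4998 -0.3308  0.1512] yaw 3.88 -> shift [3.261 0.208 0.012] turn -0.004
0.05478076086317733
```

Emit:
step_arm([
  [[0.16,0.01,0],0],
  [[0.32,0.02,0],0],
  [[0.48,0.03,0],0],
  [[0.64,0.04,0],0],
  [[0.815,0.052,0],0],
])

```text
t: 34.85
ee_pos: [0.4991, -0.2471, 0.1507]
eef_rot: [0.682, 0.731, 0.0, -0.0]
wrist_force: [0.3, -0.2, -2.1]
opening: 0.0548
finger_force: 65.8
```

Emit:
step_arm([
  [[0.16,0.01,0],0],
  [[0.32,0.02,0],0],
  [[0.48,0.03,0],0],
  [[0.64,0.04,0],0],
  [[0.815,0.052,0],0],
])

```text
t: 35.35
ee_pos: [0.4989, -0.1661, 0.1509]
eef_rot: [0.683, 0.731, 0.0, 0.0]
wrist_force: [-0.2, 0.3, -2.9]
opening: 0.0548
finger_force: 65.8
```

Emit:
step_arm([
  [[0.16,0.01,0],0],
  [[0.32,0.02,0],0],
  [[0.48,0.03,0],0],
  [[0.64,0.04,0],0],
  [[0.815,0.052,0],0],
])

```text
t: 35.85
ee_pos: [0.4985, -0.0845, 0.1508]
eef_rot: [0.683, 0.731, -0.0, 0.0]
wrist_force: [-0.3, -0.2, -2.9]
opening: 0.0552
finger_force: 65.8
```

Emit:
step_arm([
  [[0.2,0.01,0],0],
  [[0.4,0.02,0],0],
  [[0.6,0.03,0],0],
  [[0.75,0.045,0],0],
  [[0.815,0.052,0],0],
])

```text
t: 36.35
ee_pos: [0.4979, -0.0022, 0.1509]
eef_rot: [0.682, 0.732, 0.0, -0.0]
wrist_force: [-0.3, 0.6, -2.1]
opening: 0.055
finger_force: 65.8
```

Emit:
step_arm([
  [[0,0,0.15],0],
  [[0,0,0.3],0],
  [[0,0,0.45],0],
  [[0,0,0.5],0],
  [[0,0,0.5],0],
])

```text
t: 36.85
ee_pos: [0.4964, -0.0044, 0.0984]
eef_rot: [0.683, 0.73, -0.001, -0.002]
wrist_force: [0.5, -0.8, -2.8]
opening: 0.0547
finger_force: 65.7
```

Run:
```python
from h import *
np.set_printoptions(precision=4,suppress=True)
go(.4985,-.004,.084,4.2); s=bot.get_state()
shot("side","s9")
for d in bot.regions_of("socket_a","side"):
    p=atz("side",d["uv"],.1); 
    if -.08<p[1]<.07: print(d["uv"],round(d["confidence"],2),*fit("side",d,s["ee_pos"][2]+.0095,.07))
```

```text
t 36.85 at [ 0.4964 -0.0044  0.0984] yaw 3.86 -> shift [0.002 0.021 0.144] turn -0.004
[376.9, 176.7] 0.74 [ 0.495  -0.0035  0.0594] 0.9460977321979062
[374.5, 187.2] 0.73 [ 0.4981  0.0196 -0.0121] 0.4005196733481811
```

Emit:
step_arm([
  [[-0.01,0.01,0.04],0],
  [[-0.02,0.01,0.08],0],
  [[-0.02,0.01,0.1],0],
  [[-0.02,0.01,0.11],0],
  [[-0.02,0.01,0.11],0],
])

```text
t: 37.45
ee_pos: [0.4991, -0.0059, 0.0896]
eef_rot: [0.682, 0.731, -0.0, -0.0]
wrist_force: [-0.5, 0.3, -2.6]
opening: 0.0552
finger_force: 65.7
```

Emit:
step_arm([
  [[0,0,0.01],0],
  [[0,0,0.02],0],
  [[0,0,0.02],0],
  [[0,0,0.02],0],
  [[0,0,0.02],0],
])

```text
t: 37.95
ee_pos: [0.4993, -0.0059, 0.0879]
eef_rot: [0.682, 0.731, 0.0, 0.0]
wrist_force: [-1.1, -0.9, -2.7]
opening: 0.0549
finger_force: 65.7
```

Emit:
step_arm([
  [[0,0,0.01],0],
  [[0,0,0.02],0],
  [[0,0,0.02],0],
  [[0,0,0.02],0],
  [[0,0,0.02],0],
])

```text
t: 38.45
ee_pos: [0.4992, -0.0059, 0.0858]
eef_rot: [0.682, 0.731, -0.0, 0.0]
wrist_force: [0.6, -1.1, -2.8]
opening: 0.0549
finger_force: 65.7
```

Emit:
step_arm([
  [[0,0,0.005],0],
  [[0,0,0.01],0],
  [[0,0,0.01],0],
  [[0,0,0.01],0],
  [[0,0,0.01],0],
])

```text
t: 38.95
ee_pos: [0.4992, -0.0059, 0.0848]
eef_rot: [0.683, 0.731, -0.0, -0.0]
wrist_force: [0.2, -0.2, -2.3]
opening: 0.0548
finger_force: 65.7
```

Emit:
step_arm([
  [[0,0,0.005],0],
  [[0,0,0.01],0],
  [[0,0,0.01],0],
  [[0,0,0.01],0],
  [[0,0,0.01],0],
])

```text
t: 39.45
ee_pos: [0.4994, -0.0059, 0.084]
eef_rot: [0.682, 0.731, 0.0, 0.0]
wrist_force: [-1.1, -0.2, -1.8]
opening: 0.0556
finger_force: 65.9
```

Emit:
step_arm([
  [[0,0,0.005],0],
  [[0,0,0.005],0],
  [[0,0,0.005],0],
  [[0,0,0.005],0],
  [[0,0,0.005],0],
])

```text
t: 39.95
ee_pos: [0.4994, -0.0059, 0.0839]
eef_rot: [0.682, 0.731, 0.0, 0.0]
wrist_force: [-2.1, -0.2, 4.1]
opening: 0.0552
finger_force: 66.2
```

Emit:
step_arm([
  [[0,0,0],0],
  [[0,0,0],0],
  [[0,0,0],0],
  [[0,0,0],0],
  [[0,0,0],0],
], fingers=1)

```text
t: 40.45
ee_pos: [0.4992, -0.0059, 0.0831]
eef_rot: [0.683, 0.731, -0.0, -0.0]
wrist_force: [0.2, -0.3, -0.5]
opening: 0.0856
finger_force: 0.0
```

Emit:
step_arm([
  [[0,0,-0.2],0],
  [[0,0,-0.4],0],
  [[0,0,-0.6],0],
  [[0,0,-0.8],0],
  [[0,0,-1],0],
])

```text
t: 40.95
ee_pos: [0.4992, -0.0059, 0.1841]
eef_rot: [0.683, 0.731, 0.0, 0.0]
wrist_force: [-0.4, 0.6, 0.7]
opening: 0.0855
finger_force: 0.0
```

Emit:
step_arm([
  [[-0.2,0,0],0],
  [[-0.4,0,0],0],
  [[-0.6,0,0],0],
  [[-0.8,0,0],0],
  [[-1,0,0],0],
])

```text
t: 41.45
ee_pos: [0.5061, -0.1064, 0.1833]
eef_rot: [0.682, 0.731, 0.0, 0.0]
wrist_force: [-0.7, 0.3, 0.4]
opening: 0.0853
finger_force: 0.0
```

Emit:
step_arm([
  [[-0.2,0,0],0],
  [[-0.4,0,0],0],
  [[-0.6,0,0],0],
  [[-0.8,0,0],0],
  [[-1,0,0],0],
])

```text
t: 41.95
ee_pos: [0.5129, -0.2063, 0.1832]
eef_rot: [0.683, 0.731, 0.0, -0.0]
wrist_force: [-0.2, -0.2, -0.3]
opening: 0.0853
finger_force: 0.0
```

Run:
```python
from h import *
np.set_printoptions(precision=4,suppress=True)
print(bot.get_state()["t"])
a=shot("side","s10");b=shot("top","t10")
for n in("top","side"):
  for d in bot.regions_of("socket_a",n):
    p=atz(n,d["uv"],.09)
    if d["confidence"]>.3 and p[0]<.62: print(n,d["uv"],round(d["confidence"],2),*fit(n,d,.093,.07))
o=np.zeros((430,798,3),np.uint8)
c=cv2.resize(a[130:370,300:430],None,fx=1.79,fy=1.79); o[:430,:c.shape[1]]=c[:430]
c=cv2.resize(a[160:245,345:405],None,fx=2.4,fy=2.4); o[225:225+204,354:498]=c
c=cv2.resize(b[234:274,285:365],None,fx=5.5,fy=5.5); o[:220,354:794]=c
cv2.imwrite("pics/c10.png",o[:,:,::-1])
```

```text
41.95
top [325.4, 253.4] 0.92 [ 0.5011 -0.0062  0.0661] 0.9504245144920465
top [309.6, 252.5] 0.54 [0.499  0.0313 0.062 ] 0.5696426635834809
top [337.5, 249.9] 0.54 [ 0.5028 -0.0257  0.0473] 0.5211104684788895
side [377.2, 179.8] 0.85 [ 0.4983 -0.0068  0.0953] 0.933491248038884
side [373.7, 199.2] 0.61 [0.4962 0.0698 0.0424] 0.8699060432534609
```

View pics/c10.png

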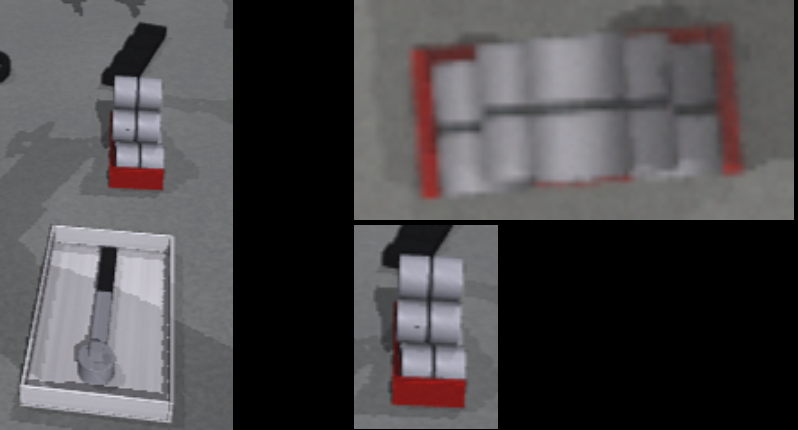

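The picture shows the pyramid standing: the top socket is at about (325, 253) in the top view, centred over the row, and the ratchet lies flat in the tray. I'm handing in.

```bash
python3 -c "
from rig import bot
print(bot.sign_off())"
```

```text
the job is handed in; nothing more can be done
None
```

The ratchet lies flat in the tray and the three foam sockets are stacked as a pyramid on the bottom row; the final pictures show it standing with the arm clear, and I handed the job in at about 42 s (the sign-off returned no verdict).

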